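Draw the base board from under the sample stack

ROBOT

A 7-joint arm with a two-finger parallel gripper is mounted at the origin on the work surface. World frame = base frame: x ahead of the robot, y to its left, z up, the work surface at z = 0. Lengths are in mm, angles in rad, forces in N, time in s.
With the tool pointing down it reaches from about 400 to 875 mm from the base axis. Payload 4.4 kg.
Tool frame: the origin (TCP) lies where the fingers leave the gripper's body, on its centre line; the fingertips stand 73 mm ahead of it and the grasp point (between the pads) lies 54 mm ahead of it; z points along the fingers, y is the line along which they close (so a half turn about z gives the same grasp; the last joint's range is limited). The gripper opens to 85 mm and grips with 20 to 120 N. Pads are 22 mm wide; open, the fingers measure 114 mm over their backs; the gripper's body (76 mm by 85 mm) begins 54 mm behind the grasp point. The pads swing forward as they close: fully open they stand 13 mm farther back than shut.
Start: joints at [-1.297, 0.628, 0.038, 1.517, -0.027, 0.996, -0.02], TCP at [216.623, 612.855, 303.913] pointing down, gripper open.
Joint ranges: [-3.06, 3.06], [-0.37, 2.12], [-1.25, 1.32], [0.18, 2.47], [-1.1, 4.24], [0.23, 1.98], [-2.94, 2.94]. Speed limits (rad/s): [2.57, 2.57, 3.14, 3.14, 3.14, 3.14, 3.14].

INTERFACE

Orientations are given as [roll, pitch, yaw] about the fixed x, y, z axes, in that order (R = Rz(yaw) Ry(pitch) Rx(roll)).
In Python, from cell import ctrl gives the robot as it stands.
- The arm moves only by the tool send_rows, never from a script. Its argument "rows" is a list that holds one entry, the list of rows, each a list of 6 numbers: the shift along the tool's x, y, z in cm, then the turn, a rotation vector about the tool's x, y, z in rad. In form: [[[tx, ty, tz, wx, wy, wz], ...]]. A call has 1 to 10 rows; each row is the pose to reach, as a shift and turn from the pose commanded when the call began, along the tool's axes at that moment; what a row does not reach only later rows make up. A row lasts 1/10 s, in which the tool goes at most 50 mm and 8.59 degrees, less where a joint would pass 70% of its speed; a pose out of reach is approached as far as the arm can. A call with a gripper value outside its range is refused whole. "grip" is the closure in counts, from 0 (fully open) to 255 (shut), set as the call begins (left out, the last holds). The fingers move at their own pace and stop on an object; the grip force is fixed at half the most. Time passes only in rows, so rows that repeat a pose let the fingers close. It gives the time, the measured TCP pose, the force, the opening and the grip force at its end, in the units of the state.
- ctrl.read_state(): the state, without advancing time (a new reading comes with each control period).
- ctrl.get_image(name): name is "side" or "top"; returns a dict with "pixels" (400x640x3 uint8, red, green, blue), "fx", "fy", "cx", "cy" (pixels), "extrinsics" (4x4, takes a point from camera to world coordinates). Camera axes: x right, y up, looking along -z (the intrinsics and any distortion apply to the point x, -y, -z); pixel columns grow to the right and rows downward; lengths in mm; the calibration is good to about 2 mm. A picture is of the moment at which its call begins. There is no depth.
- ctrl.finish_job(): hands the job in; it is judged then, once.
The state is a dict: "clock": time; "qpos": joint angles; "qd": joint speeds; "tau": joint torques, N m; "eef_pos": TCP position; "tool_rot": TCP orientation; "force": force on the tool from outside, world axes, zero at the start; "torque": the same for the moment, N m; "width": finger opening in mm; "gripper_force": force on a finger pad.
Only numpy, scipy, OpenCV 4.12 (cv2) and the standard library are available. Lean on these libraries where they do the work, as an engineer would, in place of code of your own. Each camera call takes 0.05 s, during which the arm holds its last target. There are 200 camera calls.

TASK

Draw the bottom board of the pile out through the red gate by the white block on its front end, and slide it along the track until its front edge is up against the blue sprung pad of the end stop; press it home there for about a second, lightly (about 6 newtons, never as much as 10), then let go with the edge still resting on the pad. The pile above, with the slim wooden tower on top, must settle down behind the gate still neatly piled and standing: do not touch it, and leave the bottle, cup and cork alone.

Things in the scene. Friction and masses are not known exactly. Their poses are not given: they have to be found in the camera images.
- jig: Fixed feed track. x axis = draw direction, from the pile (-x end) to the stop (+x end); z up; origin on the bench under the middle of the centre line. Floor plate top at z = 6 mm. Aluminium rails (10 mm wide, inner faces y = +-47 mm, 2 mm play beside the board, tops z = 20 mm) from x = -65 to 225 mm; wooden cheeks (inner faces y = +-48 mm, tops z = 40 mm) beside the pile, x = -205 to -75 mm.
- gate: Fixed red gate bar across the track, holding the pile back while the board passes under it: from x = -80 to -68 mm of the jig, underside 17 mm above the bench (4 mm above the board), top 35 mm. Origin: on the track floor under its middle.
- stop: Fixed steel bar across the track, 22 x 88 x 16 mm, face 186 to 198 mm along the jig's x. Origin: middle of that face's lower edge; x as the jig's, away from the board. From the face a sprung plunger with a blue pad (26 mm wide, 14 mm tall, 1 to 15 mm above the floor) sticks out 6 to 40 mm towards the board, set differently each time and not measured: feel for it. Spring 6 N/mm, damped.
- board: Loose brown board 195 (x) x 90 (y) x 7 mm, 0.16 kg, flat on the track's floor, bottom of the pile; its rear 45 mm is bevelled down to 2 mm. Origin: centre of its underside; x along the draw. The white block fixed on its front end, 28 (x) x 32 (y) x 34 mm, is the handle, gripped across y. Friction drags the pile to the gate; drawing takes 4 to 15 N, about 1 to 3 N once clear.
- board_block (a point): Centre of the top face of the white block (41 mm above the board's underside, 77.5 mm ahead of the board's origin; axes as the board's).
- board_nose (a point): Middle of the board's front edge, at half its thickness; this edge meets the pad. Leaning down on the board adds floor friction, which takes up part of the push.
- board_tail (a point): Middle of the board's rear edge, at half its thickness.
- tile: Grey concrete tile 80 x 84 x 20 mm, 0.15 to 0.28 kg, loose, lying on the board, 2 to 8 mm behind the gate; lowest of the pile. Origin: centre of its underside.
- ply: Plywood square 78 x 80 x 12 mm, loose, lying on the tile. Origin: centre of its underside.
- slip: Orange-brown terracotta sample 74 x 76 x 14 mm, 0.09 to 0.17 kg, loose, lying on the plywood. Origin: centre of its underside.
- tower: Slim dark wooden tower model 30 x 30 x 64 mm with pale bands, loose, standing on top of the pile (its top 123 mm above the bench at the start). It falls easily if the pile is jerked or tipped. Origin: centre of its underside.
- glue: White glue bottle with orange cap, 44 mm across, 110 mm tall, bystander. Origin: centre of its underside.
- cup: Black cup, 72 mm across the rim, 85 mm tall, bystander. Origin: centre of its underside.
- offcut: Cork offcut 90 x 50 x 18 mm, bystander. Origin: centre of its underside.
Things that resemble listed ones, but are neither listed nor needed, are in the scene too. Of the things like the board, leave any that is green; of the rest the smaller one is meant.

How it is judged:
By the outcome, as a careful person would: the job done as asked, in the order asked, and still so for the second after the job is handed in, with the robot touching nothing.
It also fails if it takes over 67 s, if anything falls off the work surface, if the arm or the gripper's body presses on something with over 40 N, if the wrist force passes 120 N, or if a joint passes its speed limit or range.

## Working session

There is one attempt and no reset: what is moved stays moved. The work goes in short steps, Python scripts to look and compute and a tool call to move; the robot and the scene stay as the last step left them, time stands still between calls to the robot, and variables do not carry over. Pictures are saved under pics/ and viewed, at most 10 in all, crops included, and the job is handed in when it is done.

Besides the shell and the picture viewer there is one more tool, called after ">>>" by a JSON object that holds its "fn" and its "kwargs", one argument or row to a line. send_rows: Moves the arm, as the interface text tells. Its arguments: {"type":"object","properties":{"rows":{"type":"array","items":{"type":"array","items":{"type":"array","items":{"type":"number"}}}},"grip":{"type":"number"}},"required":["rows"]}

```bash
mkdir -p pics
cat > h.py <<'E'
import numpy as np,cv2
from cell import ctrl
def snap(n,f):
    d=ctrl.get_image(n); np.savez('pics/'+f+'.npz',**{k:np.array(v) for k,v in d.items()})
    cv2.imwrite('pics/'+f+'.png',d['pixels'][:,:,::-1]); return d
def ray(d,u,v):
    E=np.array(d['extrinsics']);r=E[:3,:3]@np.array([(u-d['cx'])/d['fx'],-(v-d['cy'])/d['fy'],-1]);return E[:3,3],r
def at(d,u,v,z):
    o,r=ray(d,u,v);return o+r*(z-o[2])/r[2]
def proj(d,p):
    E=np.array(d['extrinsics']);c=E[:3,:3].T@(np.array(p)-E[:3,3]);return d['cx']+d['fx']*c[0]/-c[2],d['cy']-d['fy']*c[1]/-c[2]
E
python3 - <<'E'
from h import *
for n in('top','side'):
    d=snap(n,n+'0');print({k:v for k,v in d.items() if k!='pixels'})
print(ctrl.read_state())
E
```

```text
{'fx': 383.7125439070964, 'fy': 383.7125439070964, 'cx': 326.7176220091615, 'cy': 202.3234606099936, 'extrinsics': array([[ 7.59753175e-03,  9.92414682e-01, -1.22700350e-01,
         4.85192849e+02],
       [-9.99919140e-01,  8.79105077e-03,  9.18864890e-03,
         1.11995647e+01],
       [ 1.01976151e-02,  1.22620618e-01,  9.92401226e-01,
         1.19322978e+03],
       [ 0.00000000e+00,  0.00000000e+00,  0.00000000e+00,
         1.00000000e+00]])}
{'fx': 396.16683591591715, 'fy': 396.16683591591715, 'cx': 316.5673154154666, 'cy': 190.49194552576057, 'extrinsics': array([[-9.91178302e-01,  4.51789873e-02, -1.24597079e-01,
         5.27593147e+02],
       [-1.30768706e-01, -4.86349919e-01,  8.63923204e-01,
         8.73796711e+02],
       [-2.15666036e-02,  8.72595333e-01,  4.87967485e-01,
         5.60549105e+02],
       [ 0.00000000e+00,  0.00000000e+00,  0.00000000e+00,
         1.00000000e+00]])}
{'clock': 0.1, 'qpos': array([-1.29680393,  0.62924242,  0.03846474,  1.51827007, -0.02702291,
        0.99634101, -0.0199806 ]), 'qd': array([ 0.00074943, -0.00161909,  0.00115258, -0.00127593, -0.00123755,
        0.00034715, -0.00085932]), 'tau': array([ 3.86237749e-03, -5.64532542e+01,  1.23083699e+00, -1.93972385e+01,
        1.12885761e-02,  5.44999246e-03, -7.13484098e-07]), 'eef_pos': array([216.46550391, 612.42171798, 303.08792152]), 'tool_rot': array([-3.13985017e+00,  9.93009292e-06,  2.80179099e+00]), 'force': array([ 0.28890162, -0.49403523, -1.05557993]), 'torque': array([0.05734401, 0.00754261, 0.00837066]), 'gripper_force': 0.0, 'width': 85.44434338194142}
```

View pics/top0.png

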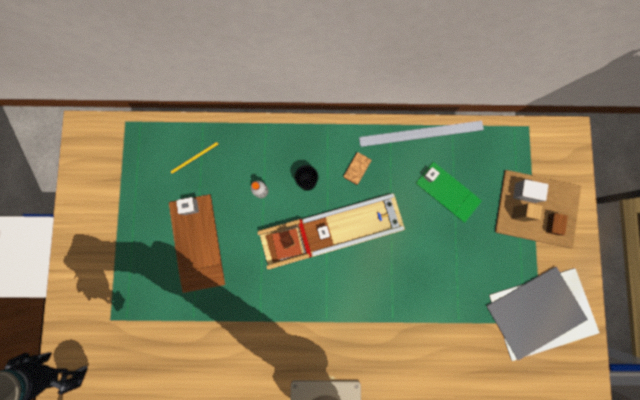

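View pics/side0.png

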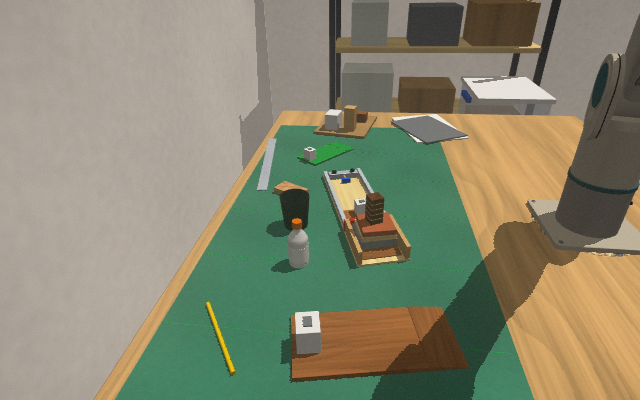

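Candidates for the board's block are: large brown board (185,205), green board (433,174), white block on the palette (535,190), and the block in the track (323,232). The smaller brown board under the pile, in the track, is the one. I'll check it in a close crop.

Run:
```python
import cv2
a=cv2.imread('pics/top0.png')[180:280,250:415];cv2.imwrite('pics/c1.png',cv2.resize(a,None,fx=4.8,fy=4.8,interpolation=cv2.INTER_CUBIC))
```

```text
(no output)
```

View pics/c1.png

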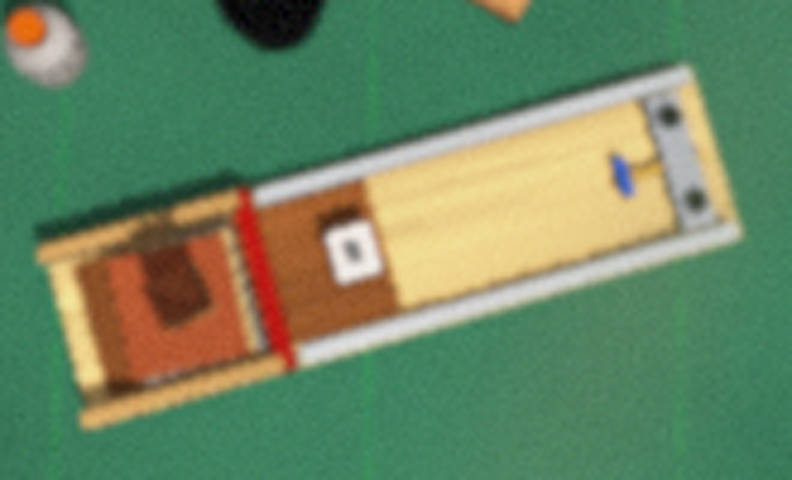

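The crop shows the brown board under the red gate, with its white block's top centre at crop (352,251). The rails' outer ends are at (690,68) and (742,235), and the blue pad is near (622,175).

```bash
cat >> h.py <<'E'
def load(f):
    d=dict(np.load('pics/'+f+'.npz'));return d
E
python3 - <<'E'
from h import *
d=load('top0')
c=lambda u,v,z:at(d,250+(u+.5)/4.8-.5,180+(v+.5)/4.8-.5,z)
a,b,e,f=c(250,195,20),c(690,68,20),c(298,365,20),c(742,235,20)
for p in(a,b,e,f):print(p.round(1))
L=(b-a);print(np.linalg.norm(L),np.linalg.norm(f-e),np.linalg.norm(a-e))
ax=(b-a)+(f-e);yaw=np.arctan2(ax[1],ax[0]);print('yaw',yaw)
ux=np.array([np.cos(yaw),np.sin(yaw),0]);uy=np.array([-ux[1],ux[0],0])
# jig origin: rail far ends x=225
mid=(b+f)/2;o=mid-225*ux;o2=(a+e)/2+65*ux;print(o,o2)
O=(o+o2)/2
for n,p in dict(block=c(352,251,47),noseA=c(365,180,13),noseB=c(398,308,13),pad=c(618,175,21),gate=c(265,280,35)).items():
    q=p-O;print(n,p.round(1),'jig',(q@ux).round(1),(q@uy).round(1))
# side check
s=load('side0')
B=c(352,251,47);print('side proj block',proj(s,B))
print('dist',np.hypot(B[0],B[1]),np.hypot(*(B+150*ux)[:2]))
st=ctrl.read_state();print(st['eef_pos'],st['tool_rot'])
E
```

```text
[574.3  76.5  20. ]
[ 658.7 -205.7   20. ]
[467.2  44.6  20. ]
[ 551.4 -237.5   20. ]
294.5988972835769 294.37238545971485 111.82264661780307
yaw -1.2803960204317604
[540.65552795  -6.00049666  20.        ] [539.37112972  -1.70267697  20.        ]
block [538.   11.2  47. ] jig -15.0 2.4
noseA [585.1   3.2  13. ] jig 6.1 45.3
noseB [503.5 -18.5  13. ] jig 3.5 -39.1
pad [ 589.  -158.5   21. ] jig 162.2 2.7
gate [520.   65.5  35. ] jig -72.2 0.6
side proj block (np.float64(361.6959067495075), np.float64(201.6637865963144))
dist 538.0942169360644 595.855695564634
[216.46550391 612.42171798 303.08792152] [-3.13985017e+00  9.93009292e-06  2.80179099e+00]
```

```bash
cat >> h.py <<'E'
from scipy.spatial.transform import Rotation as R
def shift(p0,rpy0,p1,rpy1):
    A=R.from_euler('xyz',rpy0);B=R.from_euler('xyz',rpy1)
    return (A.inv().apply(np.array(p1)-p0)/10).round(3),(A.inv()*B).as_rotvec().round(4)
E
python3 - <<'E'
from h import *
print(*shift([216.623,612.855,303.913],[-3.13985,0,2.8018],[538,11,240],[np.pi,0,1.861]))
E
```

```text
[-50.36  -46.022   6.472] [-1.600e-03  8.000e-04  9.408e-01]
```

>>> {"fn": "send_rows", "kwargs": {
  "rows": [
    [[-1,-0.9,0,0,0,0.03],[-4,-3.6,0,0,0,0.1],[-7.3,-6.7,0,0,0,0.2],[-10.7,-9.8,0,0,0,0.3],[-14,-12.8,0,0,0,0.4],[-17.4,-15.9,0,0,0,0.5],[-20.8,-19,0,0,0,0.6],[-24.1,-22,0,0,0,0.7],[-26.5,-24.2,0,0,0,0.8],[-27.5,-25.1,0,0,0,0.9]]
  ],
  "grip": 0
}}

```text
clock: 1.1
eef_pos: [393.7, 279.6, 304.2]
tool_rot: [-3.141, 0.002, 1.89]
force: [0.5, 1.6, 0.5]
width: 85.1
gripper_force: 0.0
```

Run:
```python
from h import *
s=ctrl.read_state();print(s['clock'],s['eef_pos'],s['tool_rot'],s['qpos'],s['force'])
print(*shift(s['eef_pos'],s['tool_rot'],[538,11,240],[np.pi,0,1.861]))
```

```text
1.1 [393.69870224 279.59382135 304.15055347] [-3.14142661e+00  1.67451538e-03  1.88997711e+00] [-0.90062368  0.40597422  0.31037142  1.97564343 -0.16921477  0.78528133
 -0.17456871] [0.51032687 1.56018605 0.47191606]
[-30.02    5.274   6.464] [-0.0001  0.0017  0.029 ]
```

>>> {"fn": "send_rows", "kwargs": {
  "rows": [
    [[-2,0.3,0.5,0,0,0.01],[-6,1.0,1.3,0,0,0.03],[-10.3,1.8,2.2,0,0,0.03],[-14.6,2.5,3.1,0,0,0.03],[-18.9,3.3,4,0,0,0.03],[-23,4,5,0,0,0.03],[-26.5,4.6,5.8,0,0,0.03],[-29,5.1,6.3,0,0,0.03],[-30,5.3,6.5,0,0,0.03],[-30,5.3,6.5,0,0,0.03]]
  ],
  "grip": 100
}}

```text
clock: 2.1
eef_pos: [539.6, 16.4, 238.7]
tool_rot: [-3.141, 0.0, 1.868]
force: [0.7, -0.5, 0.1]
width: 52.1
gripper_force: 0.0
```

Run:
```python
from h import *
s=ctrl.read_state();print(s['eef_pos'],s['tool_rot'],s['force'],s['width'])
print(*shift(s['eef_pos'],s['tool_rot'],[538,11,170],[np.pi,0,1.861]))
d=snap('side','s1');a=d['pixels'][120:290,260:460,::-1];cv2.imwrite('pics/s1c.png',cv2.resize(a,None,fx=3.5,fy=3.5,interpolation=cv2.INTER_CUBIC))
t=snap('top','t1')
p=s['eef_pos']+R.from_euler('xyz',s['tool_rot']).apply([0,0,73]);print('tip in side crop',(np.array(proj(d,p))-[260,120])*3.5)
for q in([538,11.2,47],):print((np.array(proj(d,q))-[260,120])*3.5)
```

```text
[539.60502881  16.3755259  238.70546355] [-3.14084156e+00  3.62183654e-04  1.86808969e+00] [ 0.67574363 -0.53185823  0.10233753] 52.09037034820624
[-0.464 -0.306  6.871] [-0.0007  0.0004  0.0071]
tip in side crop [359.31815901 138.41522405]
[355.90412993 285.83468464]
```

View pics/s1c.png

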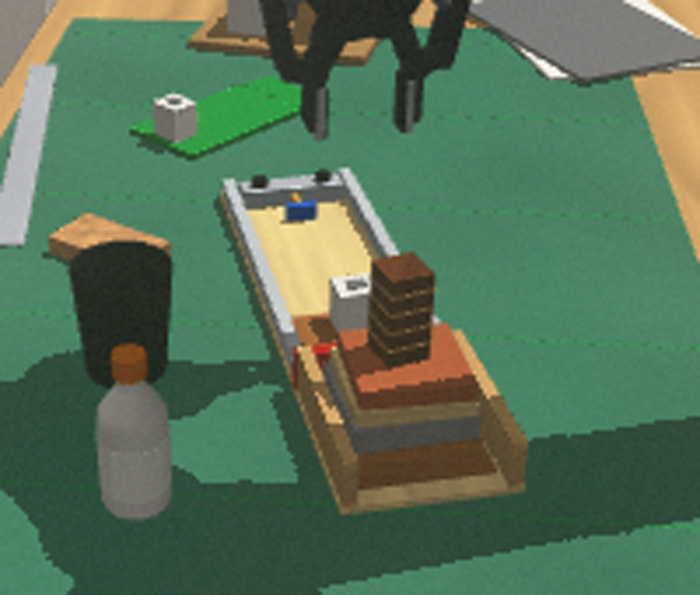

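The crop shows the fingertips at (318,137) and (406,130), the block's top at (352,285) where I predicted it (356,286), and the pile and tower upright. The measurement holds, so I'll descend.

>>> {"fn": "send_rows", "kwargs": {
  "rows": [
    [[-0.1,-0.1,1,0,0,0.007],[-0.3,-0.2,3,0,0,0.007],[-0.46,-0.3,5,0,0,0.007],[-0.46,-0.3,7,0,0,0.007],[-0.46,-0.3,9,0,0,0.007],[-0.46,-0.3,10,0,0,0.007],[-0.46,-0.3,10.5,0,0,0.007],[-0.46,-0.3,10.5,0,0,0.007],[-0.46,-0.3,10.5,0,0,0.007]]
  ]
}}

```text
clock: 3.1
eef_pos: [538.7, 13.0, 134.5]
tool_rot: [3.141, 0.0, 1.865]
force: [1.0, -0.4, -0.1]
width: 51.8
gripper_force: 0.0
```

Run:
```python
from h import *
s=ctrl.read_state();print(s['eef_pos'],s['tool_rot'],s['force'],s['torque'])
print(*shift(s['eef_pos'],s['tool_rot'],[538,11,90],[np.pi,0,1.861]))
d=snap('side','s2');a=d['pixels'][110:260,280:460,::-1];cv2.imwrite('pics/s2c.png',cv2.resize(a,None,fx=4,fy=4,interpolation=cv2.INTER_CUBIC))
```

```text
[538.70821971  12.9729788  134.49187626] [3.14052474e+00 2.33317220e-04 1.86505652e+00] [ 0.97182727 -0.44382987 -0.0798734 ] [-0.05126096  0.00945256 -0.03856226]
[-0.167 -0.13   4.449] [0.0011 0.0002 0.0041]
```

View pics/s2c.png

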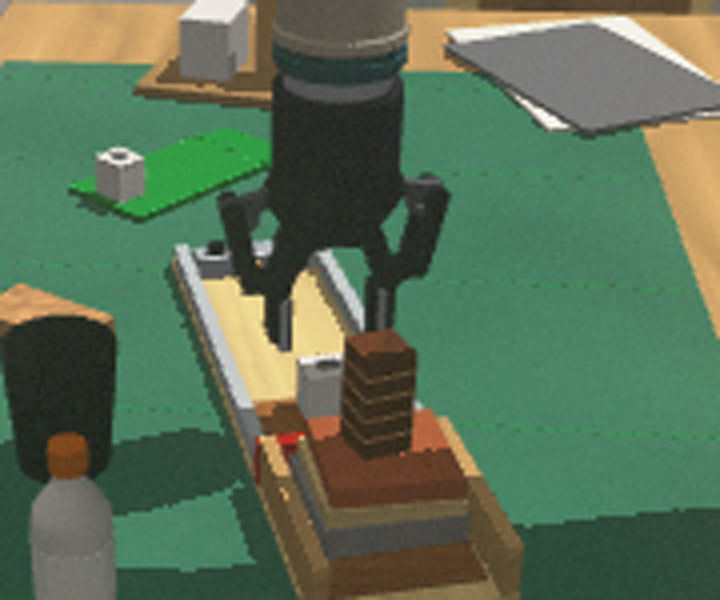

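The fingers straddle the block: tips at (280,345) and (382,330), block top at (322,362). The tower still stands. I'll lower the rest of the way and close.

>>> {"fn": "send_rows", "kwargs": {
  "rows": [
    [[0,0,1,0,0,0],[0,0,2.5,0,0,0],[0,0,3.5,0,0,0],[0,0,4,0,0,0],[0,0,4.2,0,0,0],[0,0,4.2,0,0,0],[0,0,4.2,0,0,0],[0,0,4.2,0,0,0]]
  ]
}}

```text
clock: 3.95
eef_pos: [538.6, 12.8, 92.3]
tool_rot: [3.141, 0.0, 1.865]
force: [0.2, -0.1, 0.0]
width: 52.0
gripper_force: 0.0
```

Run:
```python
from h import *
s=ctrl.read_state();print(s['eef_pos'],s['tool_rot'],s['force'],s['torque'])
```

```text
[538.63871276  12.76482912  92.31592661] [3.14077249e+00 1.95399202e-04 1.86472501e+00] [ 0.15885013 -0.07073003  0.03461358] [ 0.0207742  -0.03843428  0.0515267 ]
```

>>> {"fn": "send_rows", "kwargs": {
  "rows": [
    [[0,0,0,0,0,0],[0,0,0,0,0,0],[0,0,0,0,0,0],[0,0,0,0,0,0],[0,0,0,0,0,0],[0,0,0,0,0,0],[0,0,0,0,0,0],[0,0,0,0,0,0]]
  ],
  "grip": 255
}}

```text
clock: 4.75
eef_pos: [538.5, 12.7, 92.4]
tool_rot: [3.141, 0.0, 1.865]
force: [-0.9, -1.3, 5.2]
width: 31.0
gripper_force: 60.7
```

Run:
```python
from h import *
s=ctrl.read_state();print(s['eef_pos'],s['tool_rot'],s['force'],s['torque'],s['width'])
```

```text
[538.51487421  12.74118021  92.40091416] [3.14102149e+00 7.82990356e-05 1.86498948e+00] [-0.87644514 -1.29181898  5.15866054] [-0.03972298  0.15551674  0.0930286 ] 31.04030550851594
```

>>> {"fn": "send_rows", "kwargs": {
  "rows": [
    [[-0.03,0,-0.02,0,0,0],[-0.1,0,-0.03,0,0,0],[-0.18,0,-0.03,0,0,0],[-0.26,0,-0.03,0,0,0],[-0.34,0,-0.03,0,0,0],[-0.42,0,-0.03,0,0,0],[-0.5,0,-0.03,0,0,0],[-0.58,0,-0.03,0,0,0],[-0.66,0,-0.03,0,0,0],[-0.74,0,-0.03,0,0,0]]
  ]
}}

```text
clock: 5.75
eef_pos: [540.1, 8.4, 92.4]
tool_rot: [-3.142, -0.004, 1.867]
force: [-2.3, 6.7, 6.4]
width: 31.2
gripper_force: 61.0
```

```bash
cat >> h.py <<'E'
def st():
    s=ctrl.read_state();y=-1.2804;ux=np.array([np.cos(y),np.sin(y),0]);uy=np.array([-ux[1],ux[0],0])
    p=s['eef_pos'];q=p-[540,-3.9,0]
    print('t',s['clock'],'jig',q@ux,q@uy,p[2],'F',(s['force']@ux).round(2),(s['force']@uy).round(2),s['force'][2].round(2),'T',s['torque'].round(2),'w',s['width'].round(1),'rot',s['tool_rot'].round(4))
E
python3 -c "from h import *;st()"
```

```text
Traceback (most recent call last):
  File "h.py", line 21, in st
    print('t',s['clock'],'jig',q@ux,q@uy,p[2],'F',(s['force']@ux).round(2),(s['force']@uy).round(2),s['force'][2].round(2),'T',s['torque'].round(2),'w',s['width'].round(1),'rot',s['tool_rot'].round(4))
                                                                                                                                                        ^^^^^^^^^^^^^^^^
AttributeError: 'float' object has no attribute 'round'
```

>>> {"fn": "send_rows", "kwargs": {
  "rows": [
    [[-0.08,0,0,0,0,0],[-0.16,0,0,0,0,0],[-0.24,0,0,0,0,0],[-0.32,0,0,0,0,0],[-0.4,0,0,0,0,0],[-0.48,0,0,0,0,0],[-0.56,0,0,0,0,0],[-0.64,0,0,0,0,0],[-0.72,0,0,0,0,0],[-0.8,0,0,0,0,0]]
  ]
}}

```text
clock: 6.75
eef_pos: [542.3, 1.4, 92.4]
tool_rot: [-3.141, -0.004, 1.868]
force: [-2.9, 7.9, 6.6]
width: 31.5
gripper_force: 61.1
```

```bash
sed -i "s/s\['width'\].round(1)/round(s['width'],1)/" h.py
python3 -c "from h import *;st()"
```

```text
t 6.75 jig -4.470409525953014 3.709763461964515 92.38551119188732 F -8.42 -0.54 6.59 T [1.45 0.25 0.02] w 31.5 rot [-3.1413 -0.0045  1.8676]
```

>>> {"fn": "send_rows", "kwargs": {
  "rows": [
    [[-0.1,0,0,0,0,0],[-0.22,0,0,0,0,0],[-0.36,0,0,0,0,0],[-0.51,0,0,0,0,0],[-0.67,0,0,0,0,0],[-0.83,0,0,0,0,0],[-0.99,0,0,0,0,0],[-1.15,0,0,0,0,0],[-1.31,0,0,0,0,0],[-1.47,0,0,0,0,0]]
  ]
}}

```text
clock: 7.75
eef_pos: [546.5, -12.4, 92.4]
tool_rot: [-3.141, -0.005, 1.868]
force: [-3.3, 8.4, 8.5]
width: 31.0
gripper_force: 61.1
```

>>> {"fn": "send_rows", "kwargs": {
  "rows": [
    [[-0.16,0,0,0,0,0],[-0.32,0,0,0,0,0],[-0.48,0,0,0,0,0],[-0.64,0,0,0,0,0],[-0.8,0,0,0,0,0],[-0.96,0,0,0,0,0],[-1.12,0,0,0,0,0],[-1.28,0,0,0,0,0],[-1.44,0,0,0,0,0],[-1.6,0,0,0,0,0]]
  ]
}}

```text
clock: 8.75
eef_pos: [551.4, -28.6, 92.4]
tool_rot: [-3.142, -0.004, 1.867]
force: [-2.1, 5.9, 6.7]
width: 30.9
gripper_force: 60.9
```

Run:
```python
from h import *
st()
d=snap('side','s3');a=d['pixels'][110:260,280:460,::-1];cv2.imwrite('pics/s3c.png',cv2.resize(a,None,fx=4,fy=4,interpolation=cv2.INTER_CUBIC))
```

```text
t 8.75 jig 26.960756437978993 3.834152810677437 92.4090331460991 F -6.25 -0.29 6.67 T [1.21 0.24 0.01] w 30.9 rot [-3.1415 -0.0036  1.8669]
```

View pics/s3c.png

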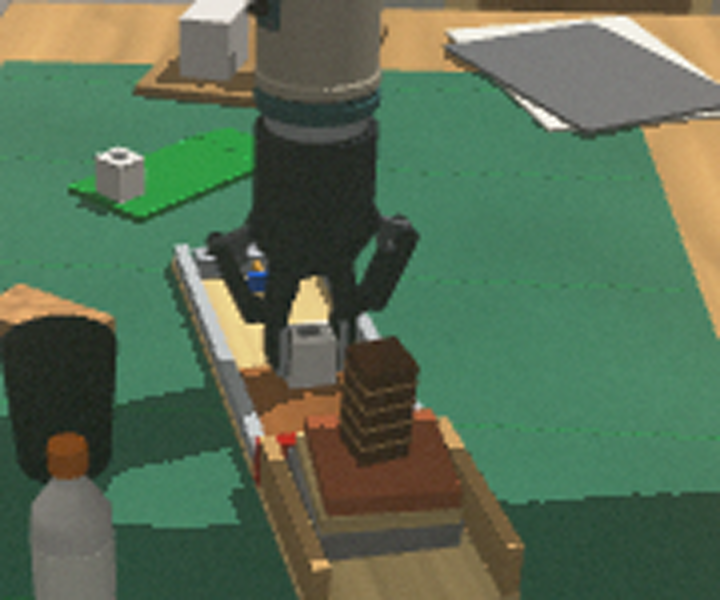

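The block is gripped at (310,350). The pile is against the gate, with the tower upright. I'll go on slowly while the bevel passes under the pile.

>>> {"fn": "send_rows", "kwargs": {
  "rows": [
    [[-0.13,0,0,0,0,0],[-0.24,0,0,0,0,0],[-0.34,0,0,0,0,0],[-0.44,0,0,0,0,0],[-0.54,0,0,0,0,0],[-0.64,0,0,0,0,0],[-0.74,0,0,0,0,0],[-0.84,0,0,0,0,0],[-0.94,0,0,0,0,0],[-1.04,0,0,0,0,0]]
  ]
}}

```text
clock: 9.8
eef_pos: [554.6, -39.5, 92.4]
tool_rot: [3.141, -0.002, 1.866]
force: [-1.4, 4.3, 6.1]
width: 31.2
gripper_force: 60.9
```

>>> {"fn": "send_rows", "kwargs": {
  "rows": [
    [[-0.1,0,0,0,0,0],[-0.2,0,0,0,0,0],[-0.3,0,0,0,0,0],[-0.4,0,0,0,0,0],[-0.5,0,0,0,0,0],[-0.6,0,0,0,0,0],[-0.7,0,0,0,0,0],[-0.8,0,0,0,0,0],[-0.9,0,0,0,0,0],[-1,0,0,0,0,0]]
  ]
}}

```text
clock: 10.8
eef_pos: [557.5, -49.3, 92.4]
tool_rot: [3.141, -0.002, 1.866]
force: [-1.0, 4.3, 6.4]
width: 31.1
gripper_force: 60.9
```

>>> {"fn": "send_rows", "kwargs": {
  "rows": [
    [[-0.1,0,0,0,0,0],[-0.2,0,0,0,0,0],[-0.3,0,0,0,0,0],[-0.4,0,0,0,0,0],[-0.5,0,0,0,0,0],[-0.6,0,0,0,0,0],[-0.7,0,0,0,0,0],[-0.8,0,0,0,0,0],[-0.9,0,0,0,0,0],[-1,0,0,0,0,0]]
  ]
}}

```text
clock: 11.8
eef_pos: [560.4, -58.8, 92.4]
tool_rot: [3.141, -0.002, 1.866]
force: [-1.4, 3.6, 6.4]
width: 31.1
gripper_force: 60.9
```

Run:
```python
from h import *
st()
d=snap('side','s4');a=d['pixels'][110:260,280:460,::-1];cv2.imwrite('pics/s4c.png',cv2.resize(a,None,fx=4,fy=4,interpolation=cv2.INTER_CUBIC))
```

```text
t 11.8 jig 58.48837565744162 3.8636954815730924 92.41031440774911 F -3.82 -0.31 6.41 T [0.77 0.19 0.  ] w 31.1 rot [ 3.1414e+00 -2.2000e-03  1.8659e+00]
```

View pics/s4c.png

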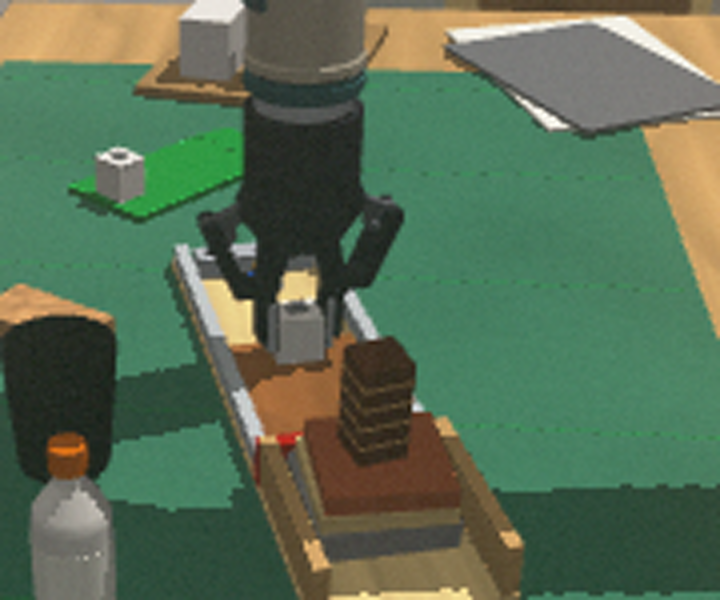

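The pile is in place and the tower (378,400) upright. I'll keep the same pace.

>>> {"fn": "send_rows", "kwargs": {
  "rows": [
    [[-0.1,0,0,0,0,0],[-0.2,0,0,0,0,0],[-0.3,0,0,0,0,0],[-0.4,0,0,0,0,0],[-0.5,0,0,0,0,0],[-0.6,0,0,0,0,0],[-0.7,0,0,0,0,0],[-0.8,0,0,0,0,0],[-0.9,0,0,0,0,0],[-1,0,0,0,0,0]]
  ]
}}

```text
clock: 12.85
eef_pos: [563.3, -68.4, 92.4]
tool_rot: [3.141, -0.002, 1.866]
force: [-1.6, 3.5, 6.3]
width: 30.8
gripper_force: 60.9
```

>>> {"fn": "send_rows", "kwargs": {
  "rows": [
    [[-0.1,0,0,0,0,0],[-0.2,0,0,0,0,0],[-0.3,0,0,0,0,0],[-0.4,0,0,0,0,0],[-0.5,0,0,0,0,0],[-0.6,0,0,0,0,0],[-0.7,0,0,0,0,0],[-0.8,0,0,0,0,0],[-0.9,0,0,0,0,0],[-1,0,0,0,0,0]]
  ]
}}

```text
clock: 13.85
eef_pos: [566.3, -78.0, 92.4]
tool_rot: [3.141, -0.002, 1.866]
force: [-0.1, 4.6, 5.9]
width: 31.0
gripper_force: 60.9
```

>>> {"fn": "send_rows", "kwargs": {
  "rows": [
    [[-0.1,0,0,0,0,0],[-0.2,0,0,0,0,0],[-0.3,0,0,0,0,0],[-0.4,0,0,0,0,0],[-0.5,0,0,0,0,0],[-0.6,0,0,0,0,0],[-0.7,0,0,0,0,0],[-0.8,0,0,0,0,0],[-0.9,0,0,0,0,0],[-1,0,0,0,0,0]]
  ]
}}

```text
clock: 14.85
eef_pos: [569.2, -87.5, 92.4]
tool_rot: [3.141, -0.002, 1.866]
force: [-1.1, 4.1, 6.7]
width: 31.2
gripper_force: 60.9
```

>>> {"fn": "send_rows", "kwargs": {
  "rows": [
    [[-0.1,0,0,0,0,0],[-0.2,0,0,0,0,0],[-0.3,0,0,0,0,0],[-0.4,0,0,0,0,0],[-0.5,0,0,0,0,0],[-0.6,0,0,0,0,0],[-0.7,0,0,0,0,0],[-0.8,0,0,0,0,0],[-0.9,0,0,0,0,0],[-1,0,0,0,0,0]]
  ]
}}

```text
clock: 15.85
eef_pos: [572.1, -97.6, 92.4]
tool_rot: [3.141, -0.002, 1.865]
force: [-0.9, 2.9, 5.5]
width: 31.2
gripper_force: 60.9
```

>>> {"fn": "send_rows", "kwargs": {
  "rows": [
    [[-0.1,0,0,0,0,0],[-0.2,0,0,0,0,0],[-0.3,0,0,0,0,0],[-0.4,0,0,0,0,0],[-0.5,0,0,0,0,0],[-0.6,0,0,0,0,0],[-0.7,0,0,0,0,0],[-0.8,0,0,0,0,0],[-0.9,0,0,0,0,0],[-1,0,0,0,0,0]]
  ]
}}

```text
clock: 16.85
eef_pos: [575.0, -107.1, 92.4]
tool_rot: [3.141, -0.002, 1.865]
force: [-1.2, 3.4, 5.7]
width: 30.6
gripper_force: 60.9
```

Run:
```python
from h import *
st()
d=snap('side','s5');a=d['pixels'][110:260,280:460,::-1];a=cv2.resize(a,None,fx=3.3,fy=3.3,interpolation=cv2.INTER_CUBIC)
t=snap('top','t5');b=t['pixels'][180:280,250:415,::-1];b=cv2.resize(b,(594,360),interpolation=cv2.INTER_CUBIC)
cv2.imwrite('pics/s5c.png',a);cv2.imwrite('pics/t5c.png',b)
```

```text
t 16.85 jig 108.89202965960287 3.960824160364943 92.40140027143092 F -3.58 -0.13 5.66 T [ 0.64  0.21 -0.01] w 30.6 rot [ 3.1415e+00 -1.7000e-03  1.8654e+00]
```

View pics/s5c.png

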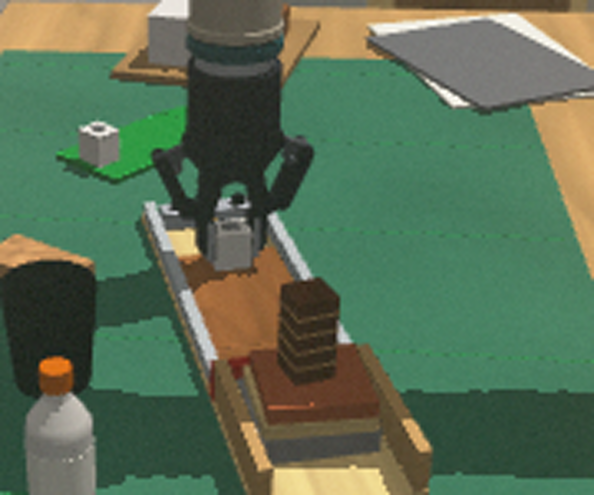

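The board's tail has cleared the gate, and the pile and tower (308,330) are standing. Next I'll relieve the down force a little and approach the pad slowly.

>>> {"fn": "send_rows", "kwargs": {
  "rows": [
    [[-0.1,0,-0.02,0,0,0],[-0.2,0,-0.04,0,0,0],[-0.3,0,-0.06,0,0,0],[-0.4,0,-0.08,0,0,0],[-0.5,0,-0.1,0,0,0],[-0.6,0,-0.1,0,0,0],[-0.7,0,-0.1,0,0,0],[-0.8,0,-0.1,0,0,0],[-0.9,0,-0.1,0,0,0],[-1,0,-0.1,0,0,0]]
  ]
}}

```text
clock: 17.95
eef_pos: [577.9, -118.0, 93.2]
tool_rot: [-3.142, 0.0, 1.865]
force: [0.4, -0.2, -1.0]
width: 31.2
gripper_force: 59.9
```

```bash
python3 -c "from h import *;st()"
```

```text
t 17.95 jig 120.15552701548634 3.6622200427412768 93.18483364874025 F 0.32 0.27 -0.98 T [-0.09 -0.06 -0.01] w 31.2 rot [-3.1416  0.      1.8648]
```

View pics/t5c.png

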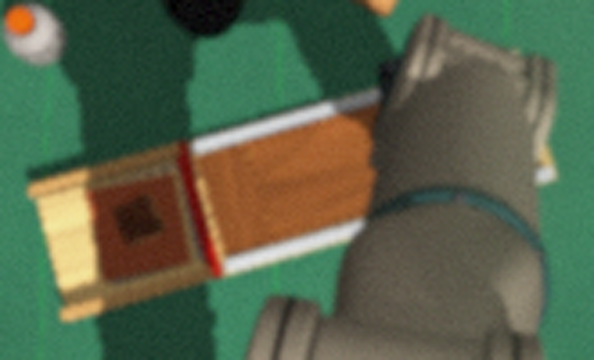

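The top crop shows the tail just past the gate (around (205,200)) and the pile neat behind it. The board is nearly weightless in the grip now, so I'll feel for the pad.

>>> {"fn": "send_rows", "kwargs": {
  "rows": [
    [[-0.1,0,0.02,0,0,0],[-0.2,0,0.03,0,0,0],[-0.3,0,0.03,0,0,0],[-0.4,0,0.03,0,0,0],[-0.5,0,0.03,0,0,0],[-0.6,0,0.03,0,0,0],[-0.7,0,0.03,0,0,0],[-0.78,0,0.03,0,0,0],[-0.85,0,0.03,0,0,0],[-0.9,0,0.03,0,0,0]]
  ]
}}

```text
clock: 18.95
eef_pos: [580.5, -126.6, 92.9]
tool_rot: [-3.142, -0.0, 1.865]
force: [-0.2, 0.1, -1.2]
width: 30.9
gripper_force: 59.9
```

```bash
python3 -c "from h import *;st()"
```

```text
t 18.95 jig 129.12703825005565 3.6873293087812127 92.89657301523121 F -0.16 -0.17 -1.21 T [-0.08 -0.02  0.01] w 30.9 rot [-3.1416 -0.      1.8647]
```

>>> {"fn": "send_rows", "kwargs": {
  "rows": [
    [[-0.04,0,0,0,0,0],[-0.08,0,0,0,0,0],[-0.12,0,0,0,0,0],[-0.16,0,0,0,0,0],[-0.2,0,0,0,0,0],[-0.24,0,0,0,0,0],[-0.28,0,0,0,0,0],[-0.32,0,0,0,0,0],[-0.36,0,0,0,0,0],[-0.4,0,0,0,0,0]]
  ]
}}

```text
clock: 19.95
eef_pos: [581.7, -130.3, 92.9]
tool_rot: [3.142, -0.0, 1.865]
force: [0.3, 0.7, -2.3]
width: 31.0
gripper_force: 59.9
```

```bash
python3 -c "from h import *;st()"
```

```text
t 19.95 jig 133.0901595335076 3.7306089256465707 92.90340895348216 F -0.63 0.5 -2.3 T [-0.09 -0.01  0.03] w 31.0 rot [ 3.1416 -0.      1.8648]
```

>>> {"fn": "send_rows", "kwargs": {
  "rows": [
    [[-0.03,0,0.01,0,0,0],[-0.06,0,0.02,0,0,0],[-0.09,0,0.02,0,0,0],[-0.12,0,0.02,0,0,0],[-0.15,0,0.02,0,0,0],[-0.18,0,0.02,0,0,0],[-0.21,0,0.02,0,0,0],[-0.24,0,0.02,0,0,0],[-0.27,0,0.02,0,0,0],[-0.3,0,0.02,0,0,0]]
  ]
}}

```text
clock: 20.95
eef_pos: [582.6, -133.2, 92.7]
tool_rot: [3.142, 0.0, 1.865]
force: [0.2, 0.4, -0.9]
width: 31.1
gripper_force: 59.9
```

```bash
python3 -c "from h import *;st()"
```

```text
t 20.95 jig 136.11797296596598 3.7453304882904614 92.69862260719349 F -0.33 0.26 -0.88 T [-0.05 -0.07  0.03] w 31.1 rot [3.1416e+00 1.0000e-04 1.8648e+00]
```

>>> {"fn": "send_rows", "kwargs": {
  "rows": [
    [[-0.03,0,0,0,0,0],[-0.06,0,0,0,0,0],[-0.09,0,0,0,0,0],[-0.12,0,0,0,0,0],[-0.15,0,0,0,0,0],[-0.17,0,0,0,0,0],[-0.19,0,0,0,0,0],[-0.21,0,0,0,0,0],[-0.23,0,0,0,0,0],[-0.25,0,0,0,0,0]]
  ]
}}

```text
clock: 21.95
eef_pos: [583.2, -135.6, 92.7]
tool_rot: [-3.142, -0.0, 1.865]
force: [-1.4, 0.2, -2.4]
width: 30.9
gripper_force: 59.9
```

```bash
python3 -c "from h import *;st()"
```

```text
t 21.95 jig 138.57627979656004 3.7138273671238013 92.68569865682719 F -0.57 -1.32 -2.39 T [-0.05 -0.02 -0.06] w 30.9 rot [-3.1415 -0.      1.8647]
```

>>> {"fn": "send_rows", "kwargs": {
  "rows": [
    [[-0.02,0,0,0,0,0],[-0.04,0,0,0,0,0],[-0.06,0,0,0,0,0],[-0.08,0,0,0,0,0],[-0.1,0,0,0,0,0]]
  ]
}}

```text
clock: 22.45
eef_pos: [583.5, -136.3, 92.7]
tool_rot: [-3.141, -0.0, 1.865]
force: [-0.2, 1.4, -1.4]
width: 31.5
gripper_force: 59.9
```

```bash
python3 -c "from h import *;st()"
```

```text
t 22.45 jig 139.34894663792522 3.7286717986689624 92.6555292920938 F -1.39 0.19 -1.39 T [ 0.06  0.02 -0.01] w 31.5 rot [-3.1414e+00 -4.0000e-04  1.8648e+00]
```

>>> {"fn": "send_rows", "kwargs": {
  "rows": [
    [[-0.02,0,0,0,0,0],[-0.04,0,0,0,0,0],[-0.06,0,0,0,0,0],[-0.08,0,0,0,0,0],[-0.08,0,0,0,0,0]]
  ]
}}

```text
clock: 22.95
eef_pos: [583.6, -136.8, 92.6]
tool_rot: [-3.141, -0.001, 1.865]
force: [-1.2, 2.3, -0.4]
width: 31.2
gripper_force: 60.0
```

```bash
python3 -c "from h import *;st()"
```

```text
t 22.95 jig 139.81945453260022 3.748809313696044 92.6474684016729 F -2.52 -0.52 -0.4 T [ 0.46  0.15 -0.03] w 31.2 rot [-3.1413e+00 -9.0000e-04  1.8650e+00]
```

>>> {"fn": "send_rows", "kwargs": {
  "rows": [
    [[-0.02,0,0,0,0,0],[-0.04,0,0,0,0,0],[-0.06,0,0,0,0,0],[-0.07,0,0,0,0,0],[-0.07,0,0,0,0,0]]
  ]
}}

```text
clock: 23.45
eef_pos: [583.8, -137.3, 92.6]
tool_rot: [-3.141, -0.001, 1.865]
force: [-0.9, 4.6, -0.3]
width: 30.8
gripper_force: 60.1
```

```bash
python3 -c "from h import *;st()"
```

```text
t 23.45 jig 140.31352462723729 3.768897911962145 92.59997940343715 F -4.62 0.48 -0.35 T [ 1.06  0.27 -0.03] w 30.8 rot [-3.1412e+00 -1.2000e-03  1.8651e+00]
```

>>> {"fn": "send_rows", "kwargs": {
  "rows": [
    [[-0.015,0,0,0,0,0],[-0.015,0,0,0,0,0],[-0.015,0,0,0,0,0]]
  ]
}}

```text
clock: 23.75
eef_pos: [583.8, -137.3, 92.6]
tool_rot: [-3.141, -0.001, 1.865]
force: [-1.3, 4.7, 1.0]
width: 31.1
gripper_force: 60.1
```

```bash
python3 -c "from h import *;st()"
```

```text
t 23.75 jig 140.39665342659018 3.7418871998110284 92.60040688536813 F -4.87 0.13 0.97 T [ 1.06  0.33 -0.07] w 31.1 rot [-3.1411e+00 -1.3000e-03  1.8652e+00]
```

>>> {"fn": "send_rows", "kwargs": {
  "rows": [
    [[-0.015,0,0,0,0,0],[-0.03,0,0,0,0,0],[-0.03,0,0,0,0,0],[-0.03,0,0,0,0,0]]
  ]
}}

```text
clock: 24.15
eef_pos: [583.8, -137.4, 92.6]
tool_rot: [-3.141, -0.002, 1.865]
force: [-1.9, 5.9, 0.7]
width: 31.3
gripper_force: 60.1
```

```bash
python3 -c "from h import *;st()"
```

```text
t 24.15 jig 140.45264930888086 3.7686049423542096 92.57692292287729 F -6.19 -0.12 0.66 T [ 1.1   0.28 -0.01] w 31.3 rot [-3.1410e+00 -1.6000e-03  1.8653e+00]
```

>>> {"fn": "send_rows", "kwargs": {
  "rows": [
    [[0,0,0,0,0,0],[0,0,0,0,0,0],[0,0,0,0,0,0],[0,0,0,0,0,0],[0,0,0,0,0,0],[0,0,0,0,0,0],[0,0,0,0,0,0],[0,0,0,0,0,0],[0,0,0,0,0,0]]
  ]
}}

```text
clock: 25.05
eef_pos: [583.8, -137.4, 92.6]
tool_rot: [-3.141, -0.002, 1.865]
force: [-1.4, 5.4, -1.1]
width: 30.8
gripper_force: 60.1
```

```bash
python3 -c "from h import *;st()"
```

```text
t 25.05 jig 140.46285060775523 3.7785037501964482 92.59148842617493 F -5.6 0.19 -1.11 T [ 1.2   0.32 -0.02] w 30.8 rot [-3.1411e+00 -1.7000e-03  1.8653e+00]
```

>>> {"fn": "send_rows", "kwargs": {
  "rows": [
    [[0.02,0,0.01,0,0,0],[0.04,0,0.02,0,0,0],[0.06,0,0.02,0,0,0],[0.08,0,0.02,0,0,0],[0.08,0,0.02,0,0,0]]
  ]
}}

```text
clock: 25.55
eef_pos: [583.8, -137.2, 92.5]
tool_rot: [-3.141, -0.001, 1.865]
force: [-2.1, 5.0, 1.0]
width: 31.3
gripper_force: 60.2
```

```bash
python3 -c "from h import *;st()"
```

```text
t 25.55 jig 140.27162944628105 3.7699608283283155 92.46208838680145 F -5.36 -0.63 0.96 T [ 1.05  0.32 -0.05] w 31.3 rot [-3.1414e+00 -6.0000e-04  1.8650e+00]
```

>>> {"fn": "send_rows", "kwargs": {
  "rows": [
    [[0.02,0,0,0,0,0],[0.04,0,0,0,0,0],[0.06,0,0,0,0,0],[0.07,0,0,0,0,0],[0.07,0,0,0,0,0]]
  ]
}}

```text
clock: 26.05
eef_pos: [583.7, -137.1, 92.5]
tool_rot: [3.142, 0.0, 1.865]
force: [-0.6, 3.0, -0.3]
width: 31.2
gripper_force: 60.1
```

```bash
python3 -c "from h import *;st()"
```

```text
t 26.05 jig 140.10206409797013 3.7554921657747786 92.48234615018106 F -3.06 0.25 -0.28 T [ 0.87  0.25 -0.07] w 31.2 rot [3.1415e+00 1.0000e-04 1.8648e+00]
```

>>> {"fn": "send_rows", "kwargs": {
  "rows": [
    [[0.02,0,0,0,0,0],[0.04,0,0,0,0,0],[0.06,0,0,0,0,0],[0.07,0,0,0,0,0],[0.07,0,0,0,0,0]]
  ]
}}

```text
clock: 26.55
eef_pos: [583.6, -136.7, 92.5]
tool_rot: [3.141, 0.001, 1.865]
force: [-0.7, 1.7, -1.3]
width: 31.2
gripper_force: 60.1
```

```bash
python3 -c "from h import *;st()"
```

```text
t 26.55 jig 139.72777913277483 3.7171745637064975 92.48219314416822 F -1.86 -0.19 -1.35 T [ 0.47  0.07 -0.03] w 31.2 rot [3.1415e+00 6.0000e-04 1.8645e+00]
```

>>> {"fn": "send_rows", "kwargs": {
  "rows": [
    [[0,0,0,0,0,0],[0,0,0,0,0,0],[0,0,0,0,0,0],[0,0,0,0,0,0],[0,0,0,0,0,0],[0,0,0,0,0,0],[0,0,0,0,0,0],[0,0,0,0,0,0]]
  ],
  "grip": 105
}}

```text
clock: 27.35
eef_pos: [583.5, -136.3, 92.5]
tool_rot: [3.142, 0.0, 1.865]
force: [-0.5, -0.3, -0.4]
width: 50.3
gripper_force: 0.0
```

```bash
python3 -c "from h import *;st()"
```

```text
t 27.35 jig 139.32282008070192 3.762018240383259 92.49735852827928 F 0.11 -0.54 -0.41 T [-0.02 -0.06  0.05] w 50.3 rot [3.1416 0.     1.8648]
```

Released. Now straight up, then clear of the camera view.

>>> {"fn": "send_rows", "kwargs": {
  "rows": [
    [[0,0,-0.5,0,0,0],[0,0,-1.5,0,0,0],[0,0,-3,0,0,0],[0,0,-5,0,0,0],[0,0,-7.5,0,0,0],[0,0,-10,0,0,0],[0,0,-12,0,0,0],[0,0,-13,0,0,0],[0,0,-13,0,0,0]]
  ]
}}

```text
clock: 28.25
eef_pos: [584.3, -136.5, 224.7]
tool_rot: [3.138, 0.002, 1.865]
force: [-0.6, -0.1, -0.4]
width: 50.1
gripper_force: 0.0
```

>>> {"fn": "send_rows", "kwargs": {
  "rows": [
    [[-1,0,0,0,0,0],[-3,0,0,0,0,0],[-6,0,0,0,0,0],[-9,0,0,0,0,0],[-12,0,0,0,0,0],[-15,0,0,0,0,0],[-17,0,0,0,0,0],[-18,0,0,0,0,0],[-18,0,0,0,0,0]]
  ]
}}

```text
clock: 29.15
eef_pos: [634.7, -310.5, 221.0]
tool_rot: [-3.14, -0.0, 1.862]
force: [0.1, 0.1, -0.2]
width: 49.8
gripper_force: 0.0
```

Run:
```python
from h import *
st()
a=snap('side','s6')['pixels'][130:250,290:450,::-1];b=snap('top','t6')['pixels'][180:280,250:415,::-1]
cv2.imwrite('pics/f.png',np.vstack([cv2.resize(a,(400,300),interpolation=cv2.INTER_CUBIC),cv2.resize(b,(400,242),interpolation=cv2.INTER_CUBIC)]) if 0 else np.hstack([cv2.resize(a,(400,300),interpolation=cv2.INTER_CUBIC),cv2.resize(b,(400,300),interpolation=cv2.INTER_CUBIC)]))
```

```text
t 29.15 jig 320.88258702120794 2.994882523882354 220.98514738540408 F -0.09 0.08 -0.22 T [0.05 0.02 0.  ] w 49.8 rot [-3.1396e+00 -4.0000e-04  1.8623e+00]
```

View pics/f.png

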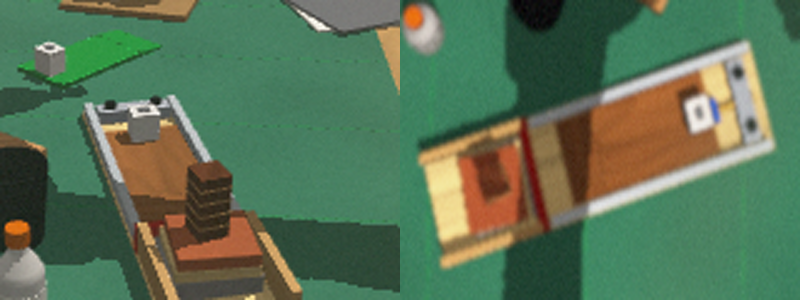

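The final views show the board's front edge against the blue pad (715,108), the pile neat behind the gate, and the tower upright (208,200).

```bash
python3 -c "from h import *;print(ctrl.finish_job())"
```

```text
the job is handed in; nothing more can be done
None
```

The job is handed in at about 29 s: I drew the board out under the gate, pressed it on the blue pad at about 6 N for about a second, eased off to about 2 N and let go. In the last pictures its edge is on the pad, and the pile and tower are standing neatly behind the gate.

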